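# Swing the clamp box under the height gauge and set the gauge on its plate

## Robot

A 6-joint arm with a two-finger parallel gripper is mounted at the origin on the work surface. World frame = base frame: x ahead of the robot, y to its left, z up, the work surface at z = 0. Lengths are in m, angles in degrees, forces in N, time in s.
With the tool pointing down it reaches from about 0.375 to 0.75 m from the base axis. Payload 9 kg.
Tool frame: the origin (TCP) lies where the fingers leave the gripper's body, on its centre line; the fingertips stand 73 mm ahead of it and the grasp point (between the pads) lies 54 mm ahead of it (robot.tip_reach is the distance from the TCP to the fingertips, in m); z points along the fingers, y is the direction in which the jaws open and shut (so a half turn about z gives the same grasp; the last joint's range is limited). The gripper opens to 85 mm and grips with 20 to 120 N. Pads are 22 mm wide; open, the fingers measure 114 mm over their backs; the gripper's body (76 mm by 85 mm) begins 54 mm behind the grasp point. The pads swing forward as they close: fully open they stand 13 mm farther back than shut.
Start: joints at [59.777, 5.964, 5.575, 89.605, 0, 77.527], TCP at [0.183, 0.571, 0.304] pointing down, gripper open.
Joint ranges: [-171.21, 171.21], [-48.23, 106.86], [-62.78, 66.21], [-105.2, 120.99], [-86.42, 89.51], [-180, 180]. Speed limits (degrees/s): [127.2, 127.2, 147.25, 180, 180, 180].

## Interface

Orientations are given as [roll, pitch, yaw] about the fixed x, y, z axes, in that order (R = Rz(yaw) Ry(pitch) Rx(roll)).
In Python, from plant import robot gives the robot as it stands. Calls block until the motion is done:
- robot.move_pose(position, orientation): joint-space move of the TCP to a pose.
- robot.line_to(position, vel=0.15, rotation=None, guard=None): straight line of the TCP; rotation=None keeps the orientation; vel is the mean speed in m/s. With guard (N) it stops when the force on the tool has changed by that much, and returns True; else False.
- robot.goto_joints(angles): joint-space move.
- robot.set_gripper(opening): finger opening in m; the grip force is fixed at half the most; returns when the fingers have stopped.
- robot.pause(seconds).
- robot.ik(position, orientation): joint angles nearest the present ones, or None.
- robot.observe(): the state.
- robot.grab_frame(name): name is "scene" or "top" or "wrist"; returns the picture (400x640x3 uint8, blue, green, red); there is no depth.
- robot.get_calibration(name): a dict with "vertical_fov" (degrees; the focal length in pixels is half the picture's height over the tangent of half this angle, whatever the lens; pixels are square), "cx", "cy" (the principal point, pixels), "rvec" (rotation vector, rad) and "tvec" (3), from world to camera coordinates, as OpenCV has them. Camera axes: x right, y down, z forward; pixel columns grow to the right and rows downward; lengths in m; the calibration is good to about 2 mm. A picture is of the moment at which its call begins: read the wrist's pose just before it. get_calibration takes no time and is no camera call; for the wrist camera it gives the pose at the moment of the call.
A pose or a line that the arm cannot do raises robot.IKError and nothing moves.
- robot.job_done(): hands the job in, once; it reports no verdict.
The state is a dict: "time": time; "q": joint angles; "qvel": joint speeds; "joint_torque": joint torques, N m; "tool_pos": TCP position; "tcp_rot": TCP orientation; "ft_force": force on the tool from outside, world axes, zero at the start; "torque": the same for the moment, N m; "gripper_width": finger opening in m.
Only numpy, scipy, OpenCV 4.12 (cv2) and the standard library are available. Lean on these libraries where they do the work, as an engineer would, in place of code of your own. Each camera call takes 0.05 s, during which the arm holds its last target.

## Task

The clamp box is pinned to the measuring fixture's bed by one corner: push its free corner round the pin, a quarter turn clockwise seen from above, until the box stands square with the bed under the clear guard, with its brass plate beneath the gauge. Then lower the gauge by its black knob until the sprung foot stands on the brass plate and is pushed in by about 8 mm, half of its travel, and let go of it there. Leave the other things on the bench and the bed where they are.

Things in the scene. Friction and masses are not known exactly. Their poses are not given: they have to be found in the camera images.
- bed: Fixed measuring fixture: dark steel plate 330 x 230 mm, 12 mm thick. Origin: on the pivot pin's axis at bench height; z up. The plate reaches from -130 to 200 mm along its x and -100 to 130 mm along its y. The 12 mm pin at the origin has a 20 mm cap, 64 to 72 mm above the bench, that keeps the box on it. Column: x 152 to 192, y -85 to -35 mm; 10 mm rod at (185, 120) mm.
- guard_edge (a point): Middle of the robot-side lower edge of the fixed, level, clear amber guard sheet over the bed, 165 mm above the bench, at (30, 27) mm in the bed's frame. The sheet is 4 mm thick and covers x 30 to 192, y -85 to 140 mm of the bed; a tool reaches under it tilted, from this edge. A flat arm on the sheet carries the gauge at (55, 35) mm; its top is 182 mm above the bench.
- clampbox: Loose aluminium box, about 0.7 kg, one corner held by the pin (1 mm play). Origin: pin hole's axis, underside (12 mm above the bench). It spans -12 to 100 mm in its x, -12 to 70 in its y, 50 high. It starts turned about +90 degrees from the bed, +y face to the robot; it belongs with its x and y along the bed's x and y. Nothing stops it there; friction holds it where it is left.
- free_corner (a point): Upper edge of the clamp box's free corner, diagonally opposite the pin: at (100, 70, 50) mm in the box's frame.
- plate_top (a point): Centre of the top of the brass plate (46 x 28 mm, 6 mm thick) on the clamp box, at (55, 35, 56) mm in the box's frame, 68 mm above the bench. When the box is square it lies on the gauge axis.
- quill (a joint): How far the gauge's quill has been lowered, m: 0 is up, 0.040 fully down. It moves straight down, needs about 8 N, and stays where it is left. The foot's tip is 94 mm above the bench at 0, so it meets the brass plate at 0.026; about 0.034 gives the wanted reading.
- quill_knob (a point): Centre of the gauge's black round knob (30 mm across, 24 mm high), vertical axis, above the guard and arm: 245 mm above the bench with the quill up, 211 mm when the gauge is set on the plate with the foot pushed in by 8 mm. Can be gripped from above or pressed.
- foot (a joint): The gauge's reading, m: how far the sprung foot is pushed up into the quill, 0 (free) to 0.016. The spring gives 1.6 N at 0 and 3.2 N at 0.008.
- foot_tip (a point): Centre of the underside of the gauge's steel foot (12 mm across), under the knob and below the guard.
- jaw: Bystander: a loose stepped steel jaw, 40 x 30 x 34 mm, on the bed's robot-side right part. Origin under its centre.
- bushing: Bystander: a loose brass flanged bushing, 26 mm across, 28 mm high, on the right part of the bed. Origin under its centre.
- adapter: Bystander: black power adapter, 120 x 55 x 34 mm, on the bench to the left. Origin under its centre.
- padlock: Bystander: brass padlock lying flat on the bench to the left, body 45 x 50 x 20 mm. Origin under its body's centre.
- spray: Bystander: grey can with a paper band, 52 mm across, 160 mm high, on the bench to the far left. Origin under its centre.
- driver: Bystander: screwdriver lying on the bench to the right. Origin under its middle.
- tin: Bystander: small open steel tin, 70 mm across, 35 mm high, on the bench to the right. Origin under its centre.
Not all that is in view belongs to the job. There is more than one size of the clampbox; the job needs the largest.

How it is judged (in metres and radians):
On the way:
1. the clamp box stands square with the bed under the gauge, at rest, while the gauge is still up (angle between the x axis of clampbox and the x axis of bed, either way round below 0.09 rad and x of free_corner in the frame of bed above 0.07 m and y of free_corner in the frame of bed above 0.04 m and angular speed of clampbox below 0.05 rad/s and linear speed of clampbox below 0.01 m/s and value of joint quill below 0.014 m), for 0.2 s.
At the end, for the whole second after the job is handed in: The clamp box has been turned a quarter turn about its pin and stands within 5 degrees (0.09 rad) of square with the bed, at rest, and the gauge's foot stands on the brass plate (within 14 mm of its centre), pushed in by 4 to 12 mm, with the gauge at rest (angle between the x axis of clampbox and the x axis of bed, either way round below 0.09 rad and x of free_corner in the frame of bed above 0.07 m and y of free_corner in the frame of bed above 0.04 m and value of joint foot between 0.004 and 0.012 m and horizontal distance between foot_tip and plate_top below 0.014 m and angular speed of clampbox below 0.05 rad/s and linear speed of clampbox below 0.01 m/s and velocity of joint quill between -0.003 and 0.003 m/s); the robot touches nothing.
It fails at once if a bystander is moved by more than 30 mm (distance of any of jaw, bushing, adapter, padlock, spray, driver, tin from where it was at the start of the episode above 0.03 m).
It also fails if it takes over 61 s, if anything falls off the work surface, if the arm or the gripper's body presses on something with over 40 N, if the wrist force passes 120 N, or if a joint passes its speed limit or range.

## Working session

There is one attempt and no reset: what is moved stays moved. The work goes in short steps, each a Python script; the robot and the scene stay as the last script left them, time stands still between calls to the robot, and variables do not carry over. Pictures are saved under pics/ and viewed, and the job is handed in when it is done.

```bash
ls; mkdir -p pics
python3 - <<'E'
from plant import robot
import cv2
for n in ("scene","top","wrist"):
    c=robot.get_calibration(n); im=robot.grab_frame(n); cv2.imwrite(f"pics/{n}0.png",im); print(n,c)
print(robot.observe())
E
```

```text
pics
scene {'vertical_fov': 55.020594484897806, 'cx': 316.50115529997277, 'cy': 202.93164817936952, 'rvec': array([ 2.08294015,  0.77571226, -0.42910905]), 'tvec': array([-0.3772731 , -0.05808386,  1.41570807])}
top {'vertical_fov': 53.4425336625372, 'cx': 317.07185429895003, 'cy': 194.1804167076532, 'rvec': array([ 2.18563349, -2.18354133,  0.10177722]), 'tvec': array([-0.03767257,  0.52458545,  1.33466695])}
wrist {'vertical_fov': 70.08003170147781, 'cx': 321.2233111541159, 'cy': 194.20554795740094, 'rvec': array([-2.3155012 , -1.69025406, -0.27463066]), 'tvec': array([-0.59895046, -0.03989699,  0.38021614])}
{'time': 0.15, 'q': array([ 5.97774330e+01,  5.99168248e+00,  5.54079753e+00,  8.96043388e+01,
       -2.29761408e-03,  7.75248836e+01]), 'qvel': array([ 0.12375347, -0.0970898 ,  0.10662403,  0.09671713,  0.08919893,
       -0.01455058]), 'joint_torque': array([ 5.22116214e-03, -5.57356060e+01,  5.04007173e+01,  1.24383077e-02,
       -2.62645462e-04,  2.62485457e-05]), 'tool_pos': array([0.18282779, 0.57129645, 0.30332513]), 'tcp_rot': array([-1.79945584e+02, -9.68582594e-03,  1.62252546e+02]), 'ft_force': array([ 0.24957599, -1.04917964, -0.19010226]), 'torque': array([ 0.06506421, -0.00678365, -0.05385485]), 'gripper_width': 0.08543225274808951}
```

View pics/scene0.png

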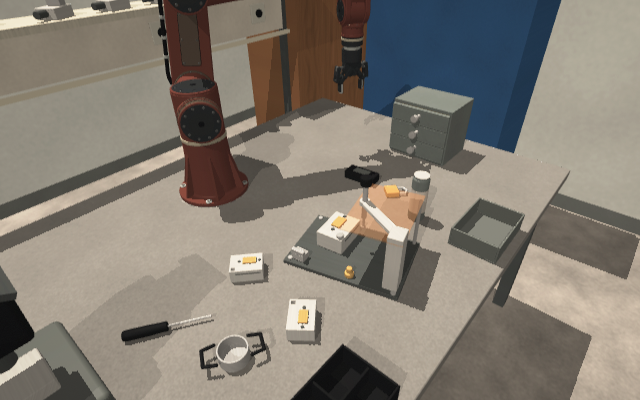

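View pics/top0.png

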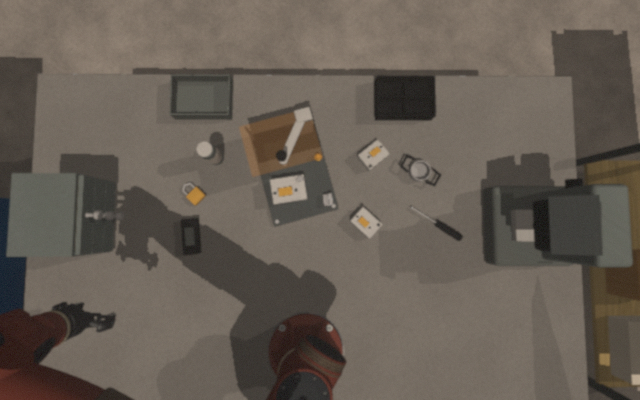

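View pics/wrist0.png

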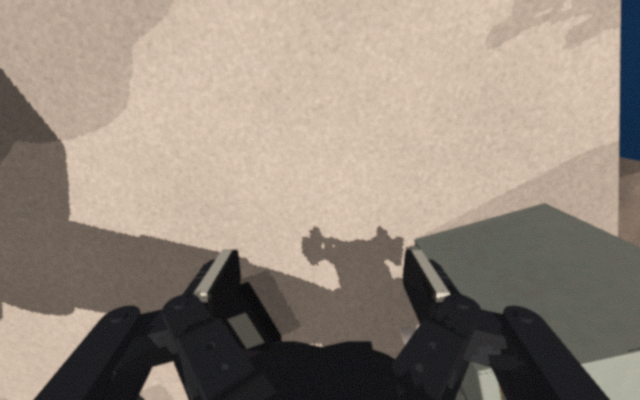

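The scene view shows the bed at about (355,250) with a white box at (337,231). Two more white boxes lie on the bench at (246,266) and (301,320). In the top view the same three are at (289,189), (366,221) and (373,154). The one on the bed at (289,189) is the pinned one; I'll confirm that in an enlarged crop.

Run:
```python
import cv2
t=cv2.imread("pics/top0.png"); cv2.imwrite("pics/top0c.png",cv2.resize(t[90:240,170:400],None,fx=3.4,fy=3.4,interpolation=cv2.INTER_CUBIC))
t=cv2.imread("pics/scene0.png"); cv2.imwrite("pics/scene0c.png",cv2.resize(t[150:345,225:445],None,fx=3,fy=3,interpolation=cv2.INTER_CUBIC))
```

```text
(no output)
```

View pics/top0c.png

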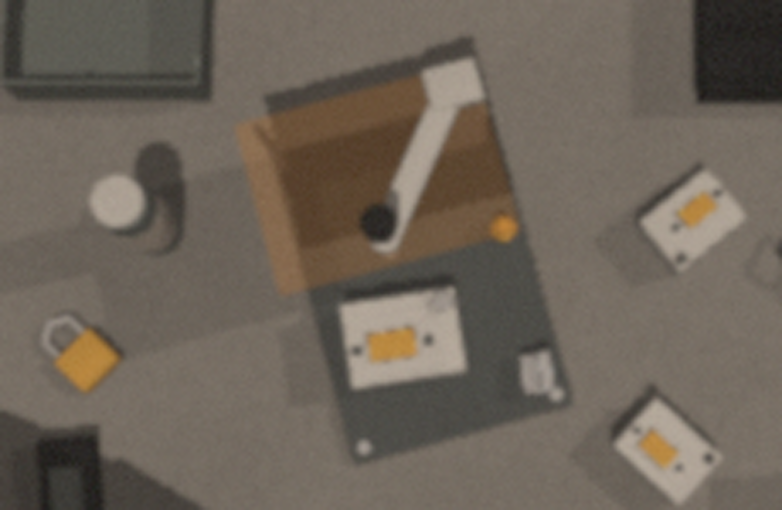

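View pics/scene0c.png

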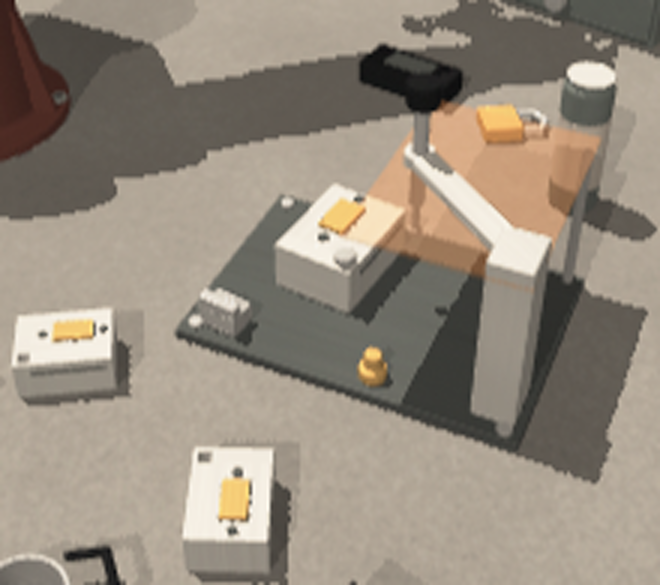

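Crop check: only the box on the bed, at top (289,189), has the pin cap (top (299,178), scene (340,236)), and its top face is the largest of the three (about 34 px wide against 26). The loose boxes at top (373,154) and (366,221) are smaller. The black slab at scene (362,174) is the adapter, seen behind the knob. Next I measure the bed pose from its corners, the knob and the cap in both views.

```bash
cat > h.py <<'E'
import numpy as np, cv2
from plant import robot
def KRT(c):
    f=200/np.tan(np.radians(c["vertical_fov"])/2)
    K=np.array([[f,0,c["cx"]],[0,f,c["cy"]],[0,0,1.]])
    return K,cv2.Rodrigues(np.asarray(c["rvec"],float))[0],np.asarray(c["tvec"],float).reshape(3)
def ray(c,uv):
    K,R,t=KRT(c); d=R.T@np.linalg.inv(K)@np.array([uv[0],uv[1],1.]); return -R.T@t,d/np.linalg.norm(d)
def onz(c,uv,z):
    o,d=ray(c,uv); return o+d*(z-o[2])/d[2]
def proj(c,P):
    K,R,t=KRT(c); p=(R@np.asarray(P,float).reshape(-1,3).T).T+t; p=(K@p.T).T; return p[:,:2]/p[:,2:]
def tri(r1,r2):
    (a,u),(b,v)=r1,r2; A=np.stack([u,-v],1); s=np.linalg.lstsq(A,b-a,rcond=None)[0]
    p,q=a+u*s[0],b+v*s[1]; return (p+q)/2,np.linalg.norm(p-q)
E
python3 - <<'E'
from h import *
T=robot.get_calibration("top");S=robot.get_calibration("scene")
tc=lambda u,v:(170+u/3.4,90+v/3.4); sc=lambda u,v:(225+u/3,150+v/3)
bl={'(+x,-y)':(tc(472,38),(200,-100)),'(-x,-y)':(tc(571,403),(-130,-100)),'(-x,+y)':(tc(355,465),(-130,130)),'(+x,+y)':(tc(265,97),(200,130))}
W=[];B=[]
for k,(uv,b) in bl.items():
    p=onz(T,uv,.012); print(k,p.round(4)); W.append(p[:2]);B.append(np.array(b)/1000)
for k,uv,b in (('s -x-y',sc(178,335),(-130,-100)),('s -x+y',sc(280,195),(-130,130)),('s +x-y',sc(517,450),(200,-100))):
    p=onz(S,uv,.012); print(k,p.round(4)); W.append(p[:2]);B.append(np.array(b)/1000)
def fit(W,B):
    W=np.array(W);B=np.array(B);w=W-W.mean(0);b=B-B.mean(0)
    th=np.arctan2((b[:,0]*w[:,1]-b[:,1]*w[:,0]).sum(),(b*w).sum())
    R=np.array([[np.cos(th),-np.sin(th)],[np.sin(th),np.cos(th)]]); o=W.mean(0)-R@B.mean(0)
    return th,o,((R@B.T).T+o-W)*1e3
for s in (slice(0,4),slice(4,7),slice(0,7)):
    th,o,r=fit(W[s],B[s]); print(np.degrees(th),o,r.round(1).tolist())
print('cap top view',onz(T,tc(438,302),.072),'scene',onz(S,sc(345,256),.072))
print('knob tri',tri(ray(T,tc(378,221)),ray(S,sc(428,96))), onz(T,tc(378,221),.257))
R=np.array([[np.cos(th),-np.sin(th)],[np.sin(th),np.cos(th)]])
print('knob pred',R@[.055,.035]+o)
print('bcorner bl(100,70)',onz(T,tc(351,389),.062),'pred',R@[-.07,.1]+o)
E
```

```text
(+x,-y) [ 0.8526 -0.0082  0.012 ]
(-x,-y) [ 0.4761 -0.1089  0.012 ]
(-x,+y) [0.4137 0.1082 0.012 ]
(+x,+y) [0.7898 0.2039 0.012 ]
s -x-y [ 0.4863 -0.1153  0.012 ]
s -x+y [0.4174 0.1072 0.012 ]
s +x-y [ 0.7978 -0.0289  0.012 ]
15.096368391277359 [0.60314954 0.02516975] [[-30.3, -11.1], [27.5, 3.7], [30.1, 8.6], [-27.4, -1.2]]
15.638845552928775 [0.58012027 0.01553347] [[-4.5, -0.5], [2.5, -1.5], [1.9, 2.0]]
15.045609997135283 [0.59339124 0.02099686] [[-40.1, -15.5], [17.7, -0.4], [20.4, 4.6], [-37.0, -5.5], [7.5, 6.0], [16.7, 5.6], [14.7, 5.2]]
cap top view [0.57119    0.02355711 0.072     ] scene [0.57803659 0.01716812 0.072     ]
knob tri (array([0.6212771 , 0.06984984, 0.23849016]), np.float64(0.0029235075610525387)) [0.61675691 0.06740977 0.257     ]
knob pred [0.63742024 0.06907438]
bcorner bl(100,70) [0.4872071  0.10799422 0.062     ] pred [0.49983209 0.09939766]
```

The top view's two far corners are wrong: they give a 389 mm length instead of 330, so I had picked the shadow edge. The near corners and the scene view agree. Next a close wrist view to refine this.

Run:
```python
from h import *
for p in ([.45,.06,.45],[.43,.06,.5],[.40,.05,.42]):
    for yaw in (0,90,-90,180,15,105,-75):
        q=robot.ik(p,[180,0,yaw]); print(p,yaw,None if q is None else np.round(q,0))
c=robot.get_calibration("wrist"); o=robot.observe(); K,R,t=KRT(c)
from scipy.spatial.transform import Rotation as Ro
Rt=Ro.from_euler('xyz',o['tcp_rot'],degrees=True).as_matrix()
print('cam in tool',Rt.T@(-R.T@t-o['tool_pos']),'cam axes in tool\n',(Rt.T@R.T).round(2))
```

```text
[0.45, 0.06, 0.45] 0 [ -9. -14.   2. 106.   0. 171.]
[0.45, 0.06, 0.45] 90 [ -9. -14.   2. 106.   0.  81.]
[0.45, 0.06, 0.45] -90 [ -9. -14.   2. 106.   0. -99.]
[0.45, 0.06, 0.45] 180 [ -9. -14.   2. 106.   0.  -9.]
[0.45, 0.06, 0.45] 15 [ -9. -14.   2. 106.   0. 156.]
[0.45, 0.06, 0.45] 105 [ -9. -14.   2. 106.   0.  66.]
[0.45, 0.06, 0.45] -75 [  -9.  -14.    2.  106.    0. -114.]
[0.43, 0.06, 0.5] 0 [ -9. -14.   8. 112.   0. 171.]
[0.43, 0.06, 0.5] 90 [ -9. -14.   8. 112.   0.  81.]
[0.43, 0.06, 0.5] -90 [ -9. -14.   8. 112.   0. -99.]
[0.43, 0.06, 0.5] 180 [ -9. -14.   8. 112.   0.  -9.]
[0.43, 0.06, 0.5] 15 [ -9. -14.   8. 112.   0. 156.]
[0.43, 0.06, 0.5] 105 [ -9. -14.   8. 112.   0.  66.]
[0.43, 0.06, 0.5] -75 [  -9.  -14.    8.  112.    0. -114.]
[0.4, 0.05, 0.42] 0 [-12. -24.  -9. 105.   0. 168.]
[0.4, 0.05, 0.42] 90 [-12. -24.  -9. 105.   0.  78.]
[0.4, 0.05, 0.42] -90 [ -12.  -24.   -9.  105.    0. -102.]
[0.4, 0.05, 0.42] 180 [-12. -24.  -9. 105.   0. -12.]
[0.4, 0.05, 0.42] 15 [-12. -24.  -9. 105.   0. 153.]
[0.4, 0.05, 0.42] 105 [-12. -24.  -9. 105.   0.  63.]
[0.4, 0.05, 0.42] -75 [ -12.  -24.   -9.  105.    0. -117.]
cam in tool [ 0.08302187 -0.00051139 -0.0692686 ] cam axes in tool
 [[-0.   -0.95 -0.32]
 [ 1.   -0.   -0.  ]
 [-0.   -0.32  0.95]]
```

Run:
```python
from h import *
robot.move_pose([.43,.06,.5],[180,0,180])
c=robot.get_calibration("wrist"); cv2.imwrite("pics/w1.png",robot.grab_frame("wrist")); np.save("w1.npy",c,allow_pickle=True)
print(robot.observe()['time'],robot.observe()['tool_pos'])
```

```text
2.35 [0.43002465 0.06051396 0.49976825]
```

View pics/w1.png

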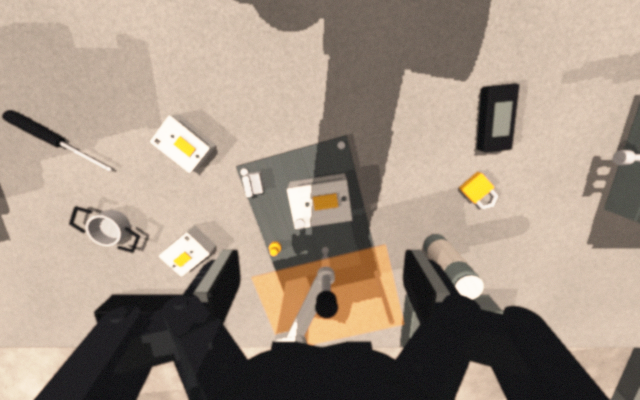

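Run:
```python
import cv2
t=cv2.imread("pics/w1.png"); cv2.imwrite("pics/w1c.png",cv2.resize(t[125:350,225:415],None,fx=2.6,fy=2.6,interpolation=cv2.INTER_CUBIC))
```

```text
(no output)
```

View pics/w1c.png

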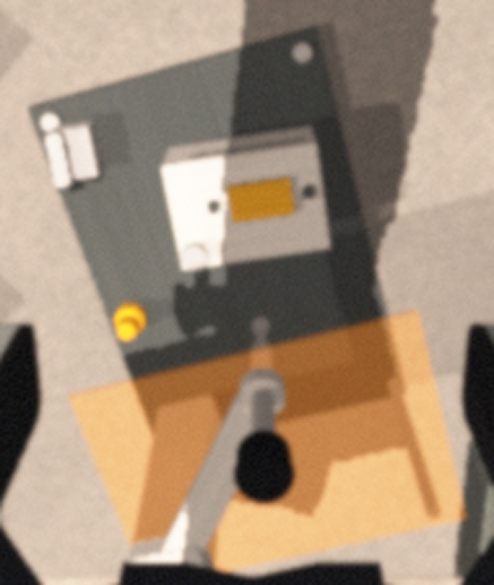

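The crop shows the whole layout. In crop pixels, the bed's near corners are at (30,107) and (323,22), the cap is at (195,254) and the knob at (265,466). The guard's near corners are at (68,395) and (418,310). The box's top-face corners are at (163,165), (318,143), (330,250) and (180,270), with the free corner at (318,143).

Run:
```python
from h import *
c=np.load("w1.npy",allow_pickle=True).item(); T=robot.get_calibration("top");S=robot.get_calibration("scene")
w=lambda u,v:(225+u/2.6,125+v/2.6); tc=lambda u,v:(170+u/3.4,90+v/3.4); sc=lambda u,v:(225+u/3,150+v/3)
L=[(c,w(30,107),.012,(-130,-100)),(c,w(323,22),.012,(-130,130)),(c,w(195,254),.07,(0,0)),(c,w(265,466),.257,(55,35)),
(c,w(68,395),.167,(30,-85)),(c,w(418,310),.167,(30,140)),
(T,tc(571,403),.012,(-130,-100)),(T,tc(355,465),.012,(-130,130)),(T,tc(378,221),.257,(55,35)),(T,tc(438,302),.07,(0,0)),
(S,sc(178,335),.012,(-130,-100)),(S,sc(280,195),.012,(-130,130)),(S,sc(345,256),.07,(0,0)),(S,sc(517,450),.012,(200,-100)),
(c,w(260,325),.094,(55,35))]
W=np.array([onz(a,b,z)[:2] for a,b,z,_ in L]);B=np.array([l[3] for l in L])/1e3
def fit(W,B):
    w=W-W.mean(0);b=B-B.mean(0)
    th=np.arctan2((b[:,0]*w[:,1]-b[:,1]*w[:,0]).sum(),(b*w).sum())
    R=np.array([[np.cos(th),-np.sin(th)],[np.sin(th),np.cos(th)]]); o=W.mean(0)-R@B.mean(0)
    return th,o,R,((R@B.T).T+o-W)*1e3
for i in (range(6),range(6,14),range(15)):
    i=list(i); th,o,R,r=fit(W[i],B[i]); print(np.degrees(th).round(2),o.round(4)); print(r.round(1).tolist())
np.savez("bed.npz",th=th,o=o)
for b,uv in (((-12,70),(163,165)),((100,70),(318,143)),((100,-12),(330,250)),((-12,-12),(180,270))):
    print(b,(R.T@(onz(c,w(*uv),.062)[:2]-o)*1e3).round(1))
```

```text
15.39 [0.5708 0.0207]
[[-2.8, -1.8], [0.4, -2.7], [-0.9, 0.7], [9.1, 1.0], [-3.3, 1.6], [-2.5, 1.2]]
15.73 [0.5762 0.0186]
[[2.1, -4.0], [2.2, 0.3], [2.9, -0.2], [4.8, -5.0], [-8.1, 2.4], [-1.5, 1.3], [-0.4, -0.4], [-1.9, 5.5]]
15.71 [0.5739 0.0195]
[[1.0, -3.5], [3.0, -4.8], [2.2, -0.4], [11.9, 0.1], [0.2, 0.7], [-0.2, -0.0], [-0.3, -3.0], [-0.1, 1.3], [0.6, 0.7], [2.5, -4.1], [-10.5, 3.4], [-3.8, 2.3], [-2.7, 0.5], [-4.2, 6.3], [0.5, 0.5]]
(-12, 70) [-71.4  -2.3]
(100, 70) [-57.3 108.6]
(100, -12) [25.4 97.2]
(-12, -12) [ 10.8 -15.3]
```

```bash
cat >> h.py <<'E'
from scipy.spatial.transform import Rotation as Ro
TH=np.radians(15.6); O=np.array([.5738,.0195])
def setbed(th,o):
    global TH,O; TH=th;O=np.array(o)
def Rb(): return np.array([[np.cos(TH),-np.sin(TH),0],[np.sin(TH),np.cos(TH),0],[0,0,1]])
def b2w(p): # bed mm -> world m
    p=np.asarray(p,float)/1e3; return Rb()@p+np.array([O[0],O[1],0])
def w2b(p):
    return Rb().T@(np.asarray(p)-np.array([O[0],O[1],0]))*1e3
def ori(tilt,yawb=0): # tool z leans tip-forward along bed x (rotated yawb) by tilt from vertical; tool x back/down
    a=np.radians(tilt); z=np.array([np.sin(a),0,-np.cos(a)]); x=np.array([-np.cos(a),0,-np.sin(a)]); y=np.cross(z,x)
    M=Rb()@Ro.from_euler('z',yawb,degrees=True).as_matrix()@np.stack([x,y,z],1)
    return M,Ro.from_matrix(M).as_euler('xyz',degrees=True)
def tcp_for_tip(pb,M): return b2w(pb)-M[:,2]*robot.tip_reach
def path(bx,hx,hy,z,ths):
    out=[]
    for t in ths:
        t=np.radians(t);c,s=np.cos(t),np.sin(t)
        n=np.array([-s,c]); p=np.array([c*bx-s*70,s*bx+c*70])
        out.append(np.r_[p+n*(abs(n[0])*hx+abs(n[1])*hy),z])
    return out
E
python3 - <<'E'
from h import *
c=np.load("w1.npy",allow_pickle=True).item(); T=robot.get_calibration("top");S=robot.get_calibration("scene")
w=lambda u,v:(225+u/2.6,125+v/2.6); tc=lambda u,v:(170+u/3.4,90+v/3.4); sc=lambda u,v:(225+u/3,150+v/3)
L=[(c,w(30,107),.012,(-130,-100)),(c,w(323,22),.012,(-130,130)),(c,w(195,254),.07,(0,0)),(c,w(265,466),.245,(55,35)),
(c,w(68,395),.167,(30,-85)),(c,w(418,310),.167,(30,140)),(c,w(260,325),.094,(55,35)),
(T,tc(571,403),.012,(-130,-100)),(T,tc(355,465),.012,(-130,130)),(T,tc(378,221),.257,(55,35)),(T,tc(438,302),.07,(0,0)),
(S,sc(280,195),.012,(-130,130)),(S,sc(345,256),.07,(0,0)),(S,sc(517,450),.012,(200,-100)),(S,sc(428,96),.245,(55,35))]
W=np.array([onz(a,b,z)[:2] for a,b,z,_ in L]);B=np.array([l[3] for l in L])/1e3
w_=W-W.mean(0);b=B-B.mean(0)
th=np.arctan2((b[:,0]*w_[:,1]-b[:,1]*w_[:,0]).sum(),(b*w_).sum())
R=np.array([[np.cos(th),-np.sin(th)],[np.sin(th),np.cos(th)]]); o=W.mean(0)-R@B.mean(0)
print(np.degrees(th),o,(((R@B.T).T+o-W)*1e3).round(1).tolist())
setbed(th,o); open("h.py","a").write(f"\nsetbed({th},[{o[0]},{o[1]}])\n")
for tilt in (35,45,55):
    M,e=ori(tilt); print(tilt,e.round(1))
    for pb in [np.array([-125,52,38])]+path(50,8,14.5,38,[83,60,40,20,0]):
        q=robot.ik(tcp_for_tip(pb,M),e); print(pb.round(),tcp_for_tip(pb,M).round(3),None if q is None else np.round(q))
E
```

```text
15.047091785799914 [0.57438009 0.01922979] [[-0.1, -2.7], [4.5, -3.2], [2.7, -0.7], [3.0, -1.0], [-0.1, -0.2], [1.9, -0.2], [1.5, -0.3], [-1.3, -2.2], [1.4, 2.8], [1.7, -0.1], [2.9, -4.4], [-2.3, 3.8], [-2.2, 0.2], [-4.3, 3.4], [-9.4, 4.8]]
35 [-180.   35. -165.]
[-125   52   38] [0.4   0.026 0.097] None
[-73.  59.  38.] [0.448 0.047 0.097] None
[-48.  85.  38.] [0.466 0.078 0.097] None
[-17.  98.  38.] [0.492 0.099 0.097] None
[17. 98. 38.] [0.526 0.108 0.097] [ -8. -42. -62.  37.  13. -19.]
[50. 84. 38.] [0.561 0.103 0.097] [ -8. -32. -56.  34.  13. -19.]
45 [-180.   45. -165.]
[-125   52   38] [0.391 0.024 0.089] None
[-73.  59.  38.] [0.439 0.044 0.089] None
[-48.  85.  38.] [0.456 0.076 0.089] None
[-17.  98.  38.] [0.483 0.096 0.089] None
[17. 98. 38.] [0.516 0.105 0.089] None
[50. 84. 38.] [0.551 0.1   0.089] None
55 [-180.   55. -165.]
[-125   52   38] [0.383 0.022 0.08 ] None
[-73.  59.  38.] [0.431 0.042 0.08 ] None
[-48.  85.  38.] [0.449 0.074 0.08 ] None
[-17.  98.  38.] [0.475 0.094 0.08 ] None
[17. 98. 38.] [0.508 0.103 0.08 ] None
[50. 84. 38.] [0.543 0.098 0.08 ] None
```

Run:
```python
from h import *
for bx in (40,50):
  for pb in [np.array([-105,bx,38])]+path(bx,10,14.5,38,[83,60,40,20,0]):
    r={}
    for yb in (-30,-15,0):
        m=[t for t in range(0,50,5) if robot.ik(tcp_for_tip(pb,ori(t,yb)[0]),ori(t,yb)[1]) is not None]
        r[yb]=(min(m),max(m)) if m else None
    print(bx,pb.round(),r)
```

```text
40 [-105   40   38] {-30: (0, 15), -15: (0, 15), 0: (0, 20)}
40 [-76.  50.  38.] {-30: (0, 20), -15: (0, 20), 0: (0, 20)}
40 [-54.  78.  38.] {-30: (0, 25), -15: (0, 25), 0: (0, 25)}
40 [-26.  93.  38.] {-30: (0, 30), -15: (0, 30), 0: (0, 30)}
40 [ 8. 95. 38.] {-30: (0, 35), -15: (0, 30), 0: (0, 30)}
40 [40. 84. 38.] {-30: (0, 40), -15: (0, 35), 0: (0, 35)}
50 [-105   50   38] {-30: (0, 15), -15: (0, 15), 0: (0, 15)}
50 [-75.  60.  38.] {-30: (0, 20), -15: (0, 20), 0: (0, 20)}
50 [-49.  86.  38.] {-30: (0, 25), -15: (0, 25), 0: (0, 25)}
50 [-18.  99.  38.] {-30: (0, 30), -15: (0, 30), 0: (0, 30)}
50 [17. 99. 38.] {-30: (0, 35), -15: (0, 35), 0: (0, 35)}
50 [50. 84. 38.] {-30: (0, 40), -15: (0, 40), 0: (0, 40)}
```

Run:
```python
from h import *
robot.set_gripper(0.0)
M,e=ori(10)
p=tcp_for_tip([-112,50,38],M)
robot.move_pose(p+[0,0,.12],e); robot.line_to(p,vel=.15)
print(robot.observe()['time'],w2b(robot.observe()['tool_pos']+M[:,2]*.073))
hit=robot.line_to(tcp_for_tip([-65,50,38],M),vel=.03,guard=2.5)
o=robot.observe(); print(hit,o['time'],o['ft_force'].round(1),w2b(o['tool_pos']+M[:,2]*.073).round(1),o['gripper_width'])
cv2.imwrite("pics/top1.png",cv2.resize(robot.grab_frame("top")[90:240,170:400],None,fx=3.4,fy=3.4,interpolation=cv2.INTER_CUBIC))
```

```text
5.125 [-111.36386819   49.70189919   38.71062929]
True 6.2833 [ 0.3 -0.9  0.4] [-74.2  50.3  37. ] -0.00010313043096670653
```

View pics/top1.png

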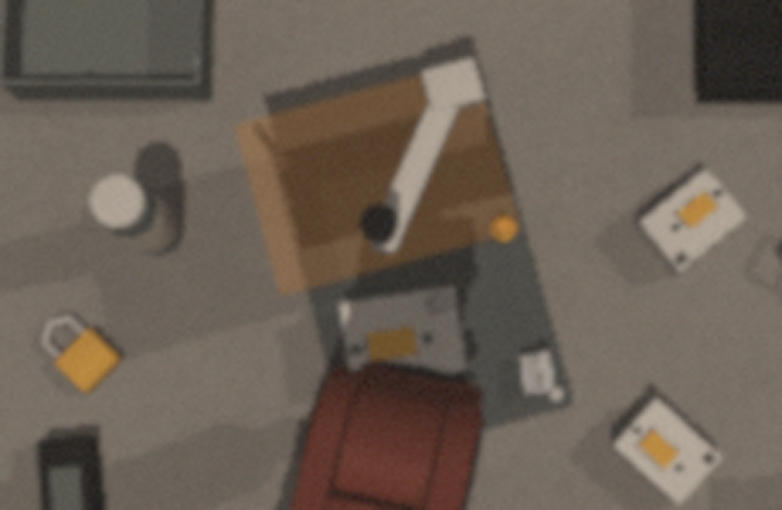

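The top view shows the box still in place, with the arm over it. Contact came at tip x = -74, against a predicted -75. Now the swing round.

Run:
```python
from h import *
ths=[75,65,55,45,35,25,16,8]; tl=[14,18,21,24,26,29,31,33]
for t,a,pb in zip(ths,tl,path(50,10,14.5,38,ths)):
    M,e=ori(a)
    if t==45: pass
    robot.line_to(tcp_for_tip(pb,M),vel=.06,rotation=e)
    o=robot.observe(); print(t,round(o['time'],2),o['ft_force'].round(1),w2b(o['tool_pos']+Ro.from_euler('xyz',o['tcp_rot'],degrees=True).as_matrix()[:,2]*.073).round(1),pb.round(1))
    if np.linalg.norm(o['ft_force'])>25: print("STOP");break
cv2.imwrite("pics/top2.png",cv2.resize(robot.grab_frame("top")[90:240,170:400],None,fx=3.4,fy=3.4,interpolation=cv2.INTER_CUBIC))
c=robot.get_calibration("wrist");cv2.imwrite("pics/w2.png",robot.grab_frame("wrist"))
cv2.imwrite("pics/s2.png",cv2.resize(robot.grab_frame("scene")[150:345,225:445],None,fx=3,fy=3,interpolation=cv2.INTER_CUBIC))
```

```text
75 6.81 [-2.7  1.2  0. ] [-68.   70.2  37.3] [-67.6  69.9  38. ]
65 7.18 [-0.5  0.   0.1] [-55.9  81.   37.9] [-56.1  81.3  38. ]
55 7.57 [-0.8  0.1  0.1] [-42.   90.4  37.9] [-42.2  90.6  38. ]
45 7.95 [ 0.5 -0.5 -0.2] [-26.4  96.9  37.8] [-26.4  97.1  38. ]
35 8.35 [-0.9  0.6  0.3] [ -9.2 100.4  37.7] [ -9.3 100.4  38. ]
25 8.74 [0.1 0.6 0.7] [  8.3 100.2  37.6] [  8.4 100.3  38. ]
16 9.12 [-0.7 -0.1  0.1] [24.2 97.  37.7] [24.2 97.1 38. ]
8 9.48 [-0.2  0.3  0.7] [37.5 91.8 37.6] [37.6 91.9 38. ]
```

View pics/top2.png

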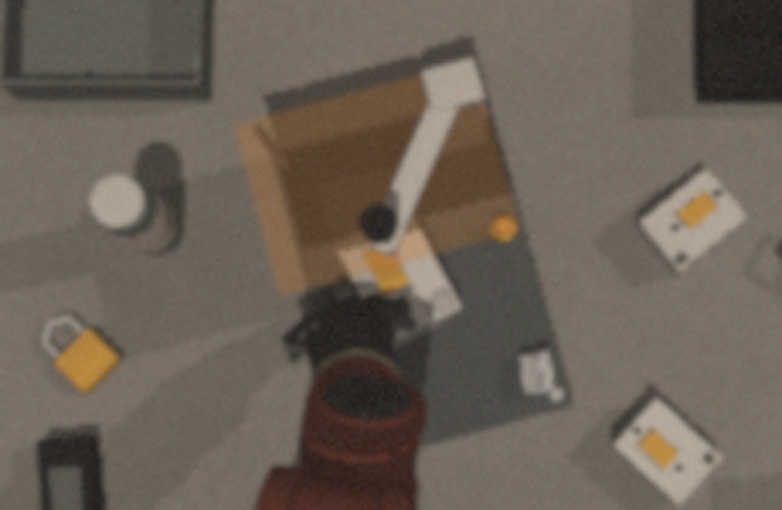

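View pics/w2.png

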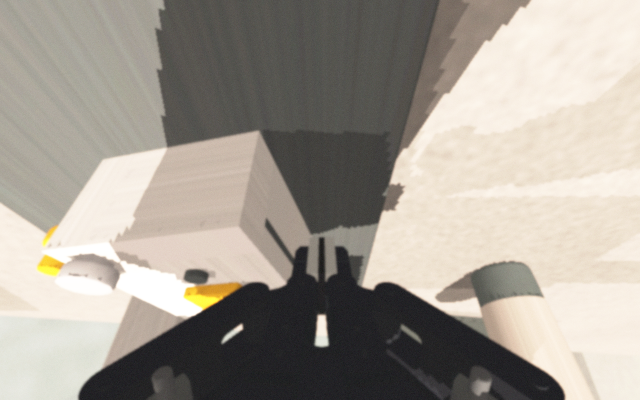

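View pics/s2.png

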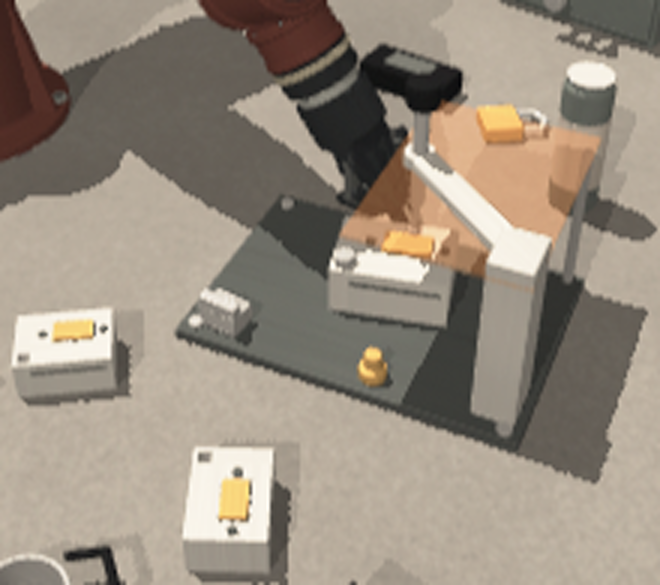

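The top and scene views show the box about 17° short of square, with its plate emerging under the guard. In the wrist view the fingers touch its +y face near (300,250). The fingertips are narrower than I assumed. I'll measure the angle from the wrist view: the near face's bottom edge runs (102,160)→(262,132) and its top edge ends at (240,226).

Run:
```python
from h import *
c=robot.get_calibration("wrist")
print(robot.observe()['time'])
a,b=[w2b(onz(c,u,.012)) for u in ((102,160),(262,132))]
print('bottom',a.round(1),b.round(1),np.linalg.norm(b-a)); d=b-a; print('angle',np.degrees(np.arctan2(-d[0],d[1])))
print('top corner',w2b(onz(c,(240,226),.062)).round(1))
print('cap', w2b(onz(c,(87,273),.072)).round(1))
t=b; 
for th in (8,12,15,18):
    s,k=np.sin(np.radians(th)),np.cos(np.radians(th)); print(th,(k*-12-s*70,s*-12+k*70))
o=robot.observe();M=Ro.from_euler('xyz',o['tcp_rot'],degrees=True).as_matrix()
tip=o['tool_pos']+M[:,2]*.073
print('tip px',proj(c,tip), 'finger side px at half 7.5/14.5',proj(c,tip+M[:,1]*.0075),proj(c,tip+M[:,1]*.0145))
```

```text
9.6333
bottom [-10.6 -15.9  12. ] [-28.   65.7  12. ] 83.46609437336515
angle 12.029553846806897
top corner [-29.5  65.1  62. ]
cap [-14.7  10.   72. ]
8 (np.float64(-21.625333892103427), np.float64(67.64868760038914))
12 (np.float64(-26.29158956604882), np.float64(65.97539176155328))
15 (np.float64(-29.708443072645274), np.float64(64.50897929900452))
18 (np.float64(-33.04386780178816), np.float64(62.865752208161375))
tip px [[320.85146163 252.95030293]] finger side px at half 7.5/14.5 [[334.04299749 252.95064084]] [[346.35513743 252.95095623]]
```

Wrist measurement: edge length 83.5 mm against a true 82, and the box at 12–14°. I continue to nominal 0° and measure again.

Run:
```python
from h import *
M,e=ori(34)
for t,pb in zip([4,0],path(50,10,14.5,38,[4,0])):
    robot.line_to(tcp_for_tip(pb,M),vel=.04,rotation=e)
    o=robot.observe(); print(t,round(o['time'],2),o['ft_force'].round(1),w2b(o['tool_pos']+M[:,2]*.073).round(1),pb.round(1))
np.save("w3.npy",robot.get_calibration("wrist"),allow_pickle=True);cv2.imwrite("pics/w3.png",robot.grab_frame("wrist"))
```

```text
4 9.94 [0.2 1.2 0.4] [44.2 88.4 37.7] [43.9 88.4 38. ]
0 10.28 [-0.3  2.4  0.5] [50.4 84.4 37.7] [50.  84.5 38. ]
```

View pics/w3.png

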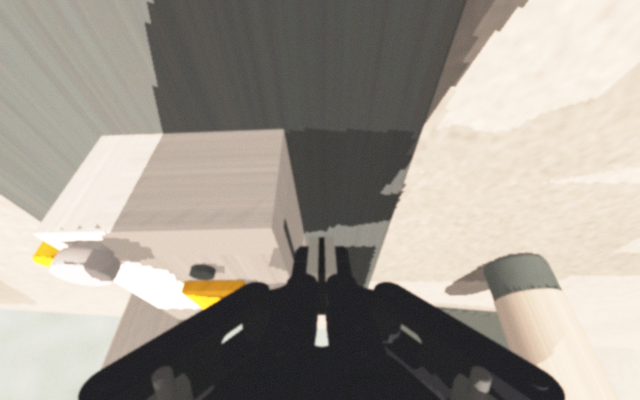

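Run:
```python
from h import *
c=np.load("w3.npy",allow_pickle=True).item()
P=lambda u,z:w2b(onz(c,u,z))
for n,u,v,z in (('bottom',(102,136),(284,130),.012),('top',(40,235),(274,228),.062)):
    a,b=P(u,z),P(v,z);d=b-a;print(n,a.round(1),b.round(1),np.linalg.norm(d).round(1),'ang',np.degrees(np.arctan2(-d[0],d[1])).round(1))
a,b=P((284,130),.012),P((303,245),.012);d=b-a;print('side bottom',a.round(1),b.round(1),'ang',np.degrees(np.arctan2(d[1],d[0])).round(1))
a,b=P((466,0),.012),P((420,130),.012);d=b-a;print('bed y edge',a.round(1),b.round(1),np.degrees(np.arctan2(d[1],d[0])).round(1))
```

```text
bottom [-13.6 -13.1  12. ] [-17.   68.4  12. ] 81.5 ang 2.4
top [-13.5 -10.8  62. ] [-18.1  69.2  62. ] 80.1 ang 3.3
side bottom [-17.   68.4  12. ] [90.4 71.2 12. ] ang 1.5
bed y edge [-66.3 127.8  12. ] [-17.  127.6  12. ] -0.2
```

The box now stands at 1.5–3.3° (edges 81.5 and 80.1 mm against 82), and the bed edge reads -0.2°, so the frame is right. I push 1.8 mm more, back off sideways, and then look without contact.

Run:
```python
from h import *
M,e=ori(34)
robot.line_to(tcp_for_tip([50,82.7,38],M),vel=.02,rotation=e); robot.pause(.2)
o=robot.observe(); print(o['time'],o['ft_force'].round(1),w2b(o['tool_pos']+M[:,2]*.073).round(1))
robot.line_to(tcp_for_tip([46,100,38],M),vel=.05); 
np.save("w4.npy",robot.get_calibration("wrist"),allow_pickle=True);cv2.imwrite("pics/w4.png",robot.grab_frame("wrist"))
print(robot.observe()['time'],robot.observe()['ft_force'].round(1))
```

```text
10.775 [ 2.9  9.1 -1.4] [50.4 83.7 37.8]
11.3333 [ 0.6  0.1 -0.5]
```

View pics/w4.png

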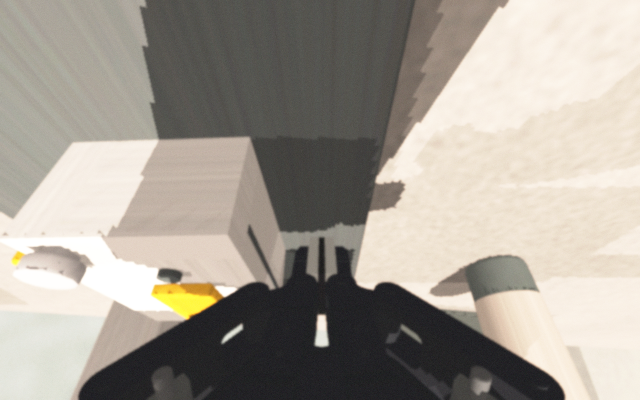

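Run:
```python
from h import *
c=np.load("w4.npy",allow_pickle=True).item()
im=cv2.imread("pics/w4.png"); cv2.imwrite("pics/w4c.png",cv2.resize(im[110:330,0:300],None,fx=2.6,fy=2.6,interpolation=cv2.INTER_CUBIC))
P=lambda u,z:w2b(onz(c,u,z))
for n,u,v,z in (('bottom',(72,143),(248,138),.012),('top',(2,237),(231,237),.062)):
    a,b=P(u,z),P(v,z);d=b-a;print(n,a.round(1),b.round(1),np.linalg.norm(d).round(1),'ang',np.degrees(np.arctan2(-d[0],d[1])).round(1))
```

```text
bottom [-13.5 -13.6  12. ] [-16.5  67.5  12. ] 81.2 ang 2.1
top [-16.1  -9.3  62. ] [-16.2  69.4  62. ] 78.7 ang 0.1
```

View pics/w4c.png

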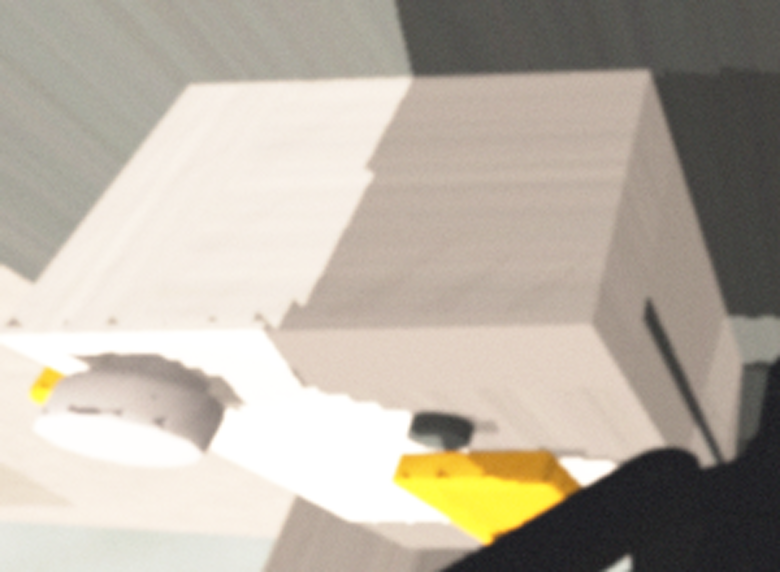

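The box is at about 2° (top and bottom edges, redone in the crop), which is in tolerance. The last push was straight -y, so finger friction worked against the arc: 9 N and little rotation. One more small push along the arc will bring it closer to square.

Run:
```python
from h import *
M,e=ori(34)
tip=lambda o:w2b(o['tool_pos']+M[:,2]*.073).round(1)
robot.line_to(tcp_for_tip([44,88,38],M),vel=.08)
for p in ([47,85,38],[50,82.8,38]):
    robot.line_to(tcp_for_tip(p,M),vel=.03); o=robot.observe(); print(o['time'],o['ft_force'].round(1),tip(o))
robot.pause(.1)
robot.line_to(tcp_for_tip([46,100,38],M),vel=.06)
np.save("w5.npy",robot.get_calibration("wrist"),allow_pickle=True);im=robot.grab_frame("wrist");cv2.imwrite("pics/w5.png",im)
cv2.imwrite("pics/w5c.png",cv2.resize(im[110:330,0:300],None,fx=2.6,fy=2.6,interpolation=cv2.INTER_CUBIC))
print(robot.observe()['time'])
```

```text
11.925 [ 0.5  0.2 -0.3] [47.3 85.  37.6]
12.2 [ 0.3  2.5 -0.2] [50.3 83.  37.6]
12.7917
```

View pics/w5c.png

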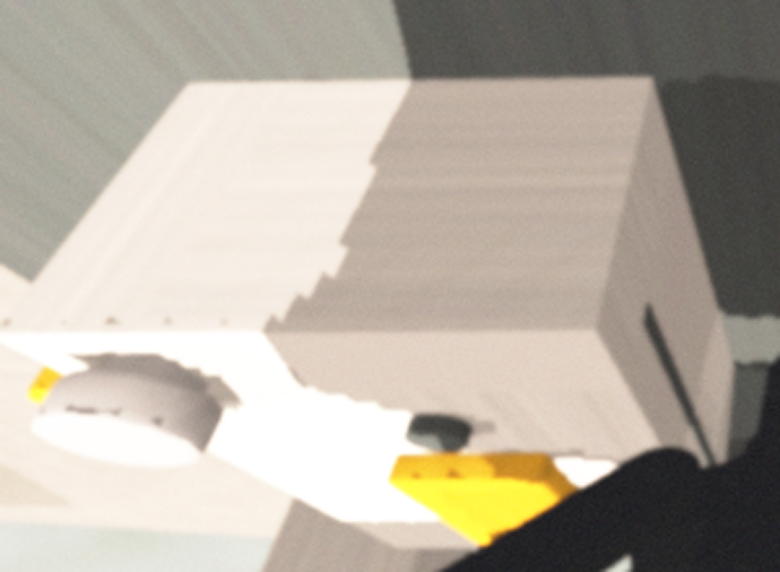

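Run:
```python
from h import *
c=np.load("w5.npy",allow_pickle=True).item()
P=lambda u,z:w2b(onz(c,u,z))
k=lambda u,v:(u/2.6,110+v/2.6)
for n,u,v,z in (('bottom',k(190,85),k(652,77),.012),('top',k(0,333),k(597,330),.062)):
    a,b=P(u,z),P(v,z);d=b-a;print(n,a.round(1),b.round(1),'ang',np.degrees(np.arctan2(-d[0],d[1])).round(1))
for pb,t in (([10,102,40],29),([-25,102,45],20),([-60,100,60],10)):
    M,e=ori(t); robot.line_to(tcp_for_tip(pb,M),vel=.12,rotation=e)
M,e=ori(0)
robot.line_to(tcp_for_tip([-60,90,330],M),vel=.2,rotation=e)
robot.line_to(tcp_for_tip([-75,35,400],M),vel=.2)
np.save("w6.npy",robot.get_calibration("wrist"),allow_pickle=True);im=robot.grab_frame("wrist");cv2.imwrite("pics/w6.png",im)
cv2.imwrite("pics/top6.png",cv2.resize(robot.grab_frame("top")[90:240,170:400],None,fx=3.4,fy=3.4,interpolation=cv2.INTER_CUBIC))
print(robot.observe()['time'])
for z in (290,257,220): print(robot.ik(tcp_for_tip([55,35,z],M),e))
```

```text
bottom [-13.6 -12.8  12. ] [-15.5  68.8  12. ] ang 1.4
top [-15.3 -10.4  62. ] [-16.2  69.2  62. ] ang 0.7
16.1667
[ -5.81338352  11.31186223  17.56050019  96.24863796   0.
 -20.86047531]
[ -5.81338352  10.36016467  13.03026283  92.67009816   0.
 -20.86047531]
[ -5.81338352   9.74338821   8.49155564  88.74816743   0.
 -20.86047531]
```

View pics/w6.png

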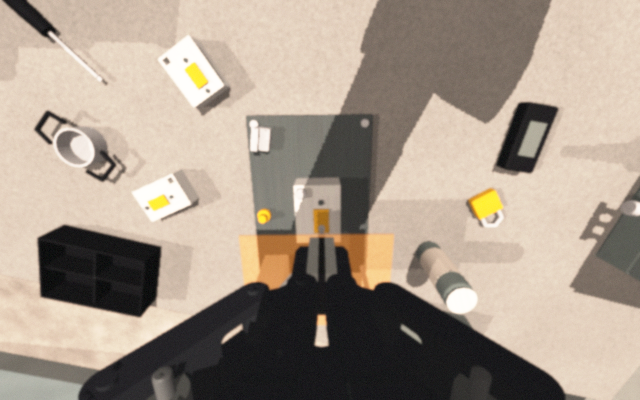

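View pics/top6.png

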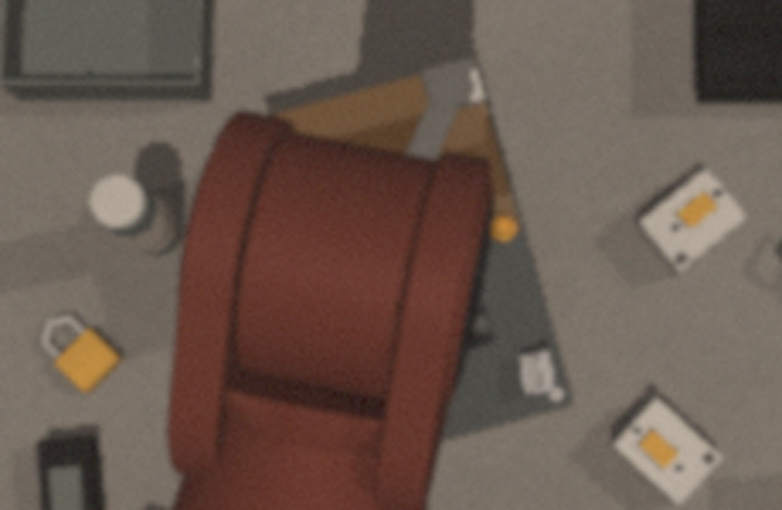

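The wrist view shows the box standing square with the bed at (318,205), its brass plate at (321,220) heading under the guard. The jaw and bushing, at (260,137) and (263,216), have not been disturbed. The edges give 0.7–1.4°. The knob is hidden behind the fingers, so I rely on the fitted position and guarded contact: touch it first, then go down 34 mm in stages.

Run:
```python
from h import *
M,e=ori(0)
tip=lambda o:w2b(o['tool_pos']+M[:,2]*.073).round(1)
robot.line_to(tcp_for_tip([55,35,285],M),vel=.2)
robot.pause(.3); o=robot.observe(); print(o['time'],o['ft_force'].round(1),tip(o))
hit=robot.line_to(tcp_for_tip([55,35,245],M),vel=.02,guard=3)
o=robot.observe(); print(hit,o['time'],o['ft_force'].round(1),tip(o))
cv2.imwrite("pics/s7.png",cv2.resize(robot.grab_frame("scene")[150:345,225:445],None,fx=3,fy=3,interpolation=cv2.INTER_CUBIC))
```

```text
17.4833 [-0.7  0.1  0.3] [ 54.9  34.9 285.4]
True 18.8833 [ 1.1 -0.8  3.3] [ 55.   35.  253.4]
```

View pics/s7.png

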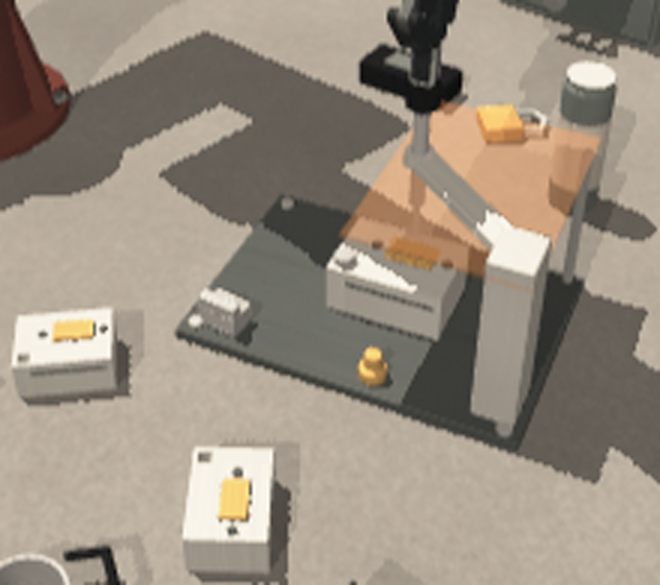

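The scene view shows the fingers centred on the knob at crop (423,90), and the box square below the guard. Contact read 253.4 mm against an expected 257, a 3–4 mm disagreement. So I step down and use the foot spring's force step (1.6 N or more at 26 mm) to fix the zero.

Run:
```python
from h import *
M,e=ori(0)
z0=253.4
def rd():
    f=[];z=[]
    for _ in range(6):
        robot.pause(.03); o=robot.observe(); f.append(o['ft_force'][2]); z.append(w2b(o['tool_pos']+M[:,2]*.073)[2])
    return np.mean(f),np.std(f),np.mean(z),o['time']
for z in [250,246,242,238,235,233.5,232,230.5,229,227.5,226]:
    robot.line_to(tcp_for_tip([55,35,z],M),vel=.02); 
    f,s,zz,t=rd(); print(z,round(zz,2),round(f,2),round(s,2),round(t,2))
    if f>30: break
```

```text
250 249.95 4.97 0.58 19.45
246 245.7 4.16 0.52 20.0
242 241.58 3.36 0.7 20.55
238 237.61 3.57 0.43 21.1
235 234.65 4.12 0.37 21.6
233.5 233.25 5.02 0.57 22.05
232 231.73 4.92 0.31 22.5
230.5 230.32 5.26 0.49 22.95
229 229.0 6.62 0.53 23.4
227.5 227.61 7.15 0.42 23.85
226 226.17 7.58 0.37 24.3
```

The force rises by about 1.4 N at tip 229–230, which matches the stated 257 mm zero (231) and not the touch reading (227.4). So I go down to tip 223 and let go.

Run:
```python
from h import *
M,e=ori(0)
for z in [224.5,222.9]:
    robot.line_to(tcp_for_tip([55,35,z],M),vel=.02); robot.pause(.15)
    o=robot.observe(); print(z,o['ft_force'].round(1),w2b(o['tool_pos']+M[:,2]*.073).round(1),o['time'])
robot.line_to(tcp_for_tip([55,35,300],M),vel=.12)
M2,e2=ori(0)
robot.line_to(tcp_for_tip([-75,35,330],M),vel=.2)
robot.pause(.2)
cv2.imwrite("pics/scene8.png",robot.grab_frame("scene"));cv2.imwrite("pics/top8.png",robot.grab_frame("top"))
np.save("w8.npy",robot.get_calibration("wrist"),allow_pickle=True);cv2.imwrite("pics/w8.png",robot.grab_frame("wrist"))
print(robot.observe()['time'])
im=cv2.imread("pics/scene8.png");cv2.imwrite("pics/scene8c.png",cv2.resize(im[160:290,310:440],None,fx=4.5,fy=4.5,interpolation=cv2.INTER_CUBIC))
im=cv2.imread("pics/scene0.png");cv2.imwrite("pics/scene0d.png",cv2.resize(im[160:290,310:440],None,fx=4.5,fy=4.5,interpolation=cv2.INTER_CUBIC))
```

```text
224.5 [ 0.9 -0.1  7.4] [ 55.   35.  224.7] 24.7
222.9 [ 0.3 -0.   8. ] [ 55.   35.  223.2] 25.1
27.0583
```

View pics/scene8c.png

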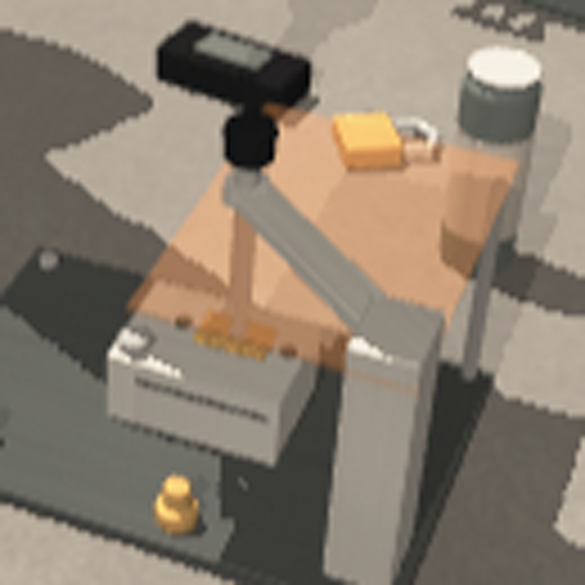

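View pics/w8.png

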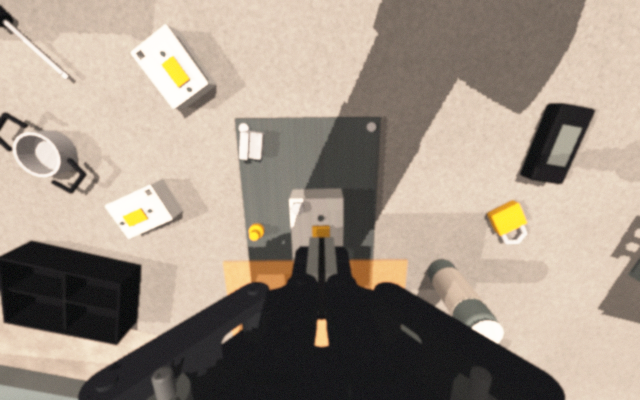

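The scene crop shows the knob lowered to crop (249,140), close above the arm, with the quill standing on the brass plate at (240,330). The wrist view shows the box still square at (316,215) and the jaw and bushing unmoved. I check the knob height by the vertical pixel shift along the gauge axis.

Run:
```python
from h import *
S=robot.get_calibration("scene")
k=lambda u,v:(310+u/4.5,160+v/4.5)
# bottom edge of knob: black/grey transition along the quill axis, via black mask column profile
for n,f in (("before","pics/scene0.png"),("after","pics/scene8.png")):
    g=cv2.cvtColor(cv2.imread(f),cv2.COLOR_BGR2GRAY)
    for x in (364,366): print(n,x,g[176:204,x].tolist())
for zc in (.245,.215,.211,.207):
    print(zc,'bottom,centre,top px',proj(S,[b2w([55,35,(zc-.012)*1e3]),b2w([55,35,zc*1e3]),b2w([55,35,(zc+.012)*1e3])]).round(1).tolist())
c=np.load("w8.npy",allow_pickle=True).item()
im=cv2.imread("pics/w8.png");cv2.imwrite("pics/w8c.png",cv2.resize(im[105:275,220:410],None,fx=3.5,fy=3.5,interpolation=cv2.INTER_CUBIC))
im=cv2.imread("pics/top8.png");cv2.imwrite("pics/top8c.png",cv2.resize(im[90:240,170:400],None,fx=3.4,fy=3.4,interpolation=cv2.INTER_CUBIC))
```

```text
before 364 [34, 34, 34, 32, 25, 21, 21, 21, 20, 22, 21, 78, 119, 130, 130, 130, 130, 129, 130, 129, 130, 131, 131, 131, 131, 134, 223, 242]
before 366 [34, 34, 34, 32, 26, 23, 20, 19, 22, 19, 20, 48, 104, 126, 126, 126, 125, 125, 124, 123, 122, 122, 121, 120, 120, 125, 139, 215]
after 364 [30, 25, 23, 22, 23, 21, 22, 29, 28, 20, 19, 21, 20, 21, 22, 22, 22, 23, 22, 21, 22, 65, 116, 135, 135, 137, 144, 143]
after 366 [30, 27, 23, 21, 22, 22, 22, 22, 20, 19, 20, 20, 20, 22, 22, 22, 23, 22, 20, 19, 21, 48, 103, 124, 123, 129, 143, 145]
0.245 bottom,centre,top px [[365.5, 183.9], [365.7, 180.0], [366.0, 175.9]]
0.215 bottom,centre,top px [[364.9, 193.7], [365.1, 189.8], [365.4, 185.9]]
0.211 bottom,centre,top px [[364.8, 194.9], [365.0, 191.1], [365.3, 187.2]]
0.207 bottom,centre,top px [[364.7, 196.2], [365.0, 192.4], [365.2, 188.5]]
```

View pics/w8c.png

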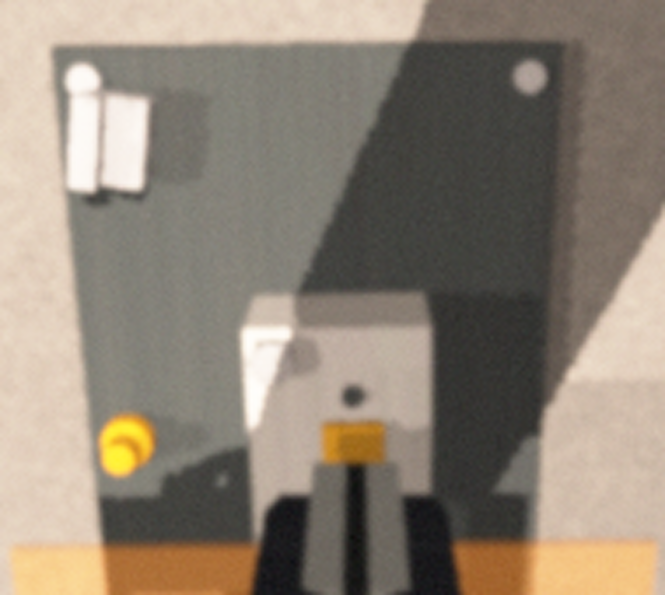

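View pics/scene0d.png

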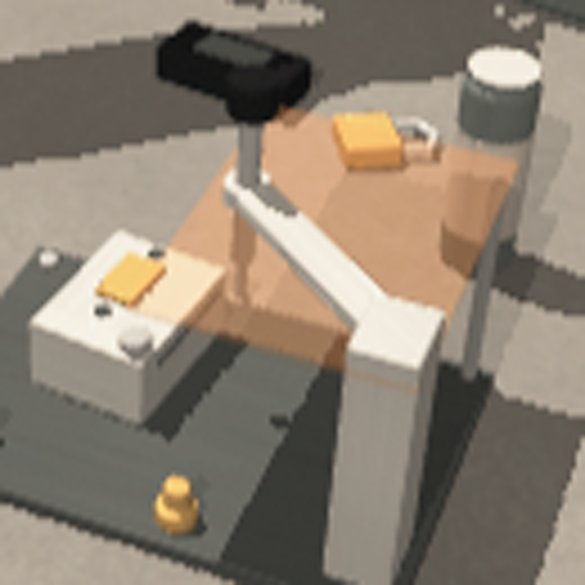

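The checks disagree. The knob's lower edge shifted 10.05 px where 34 mm should give 11.0, so the quill went down about 31 mm. Travel from the touch point gives 30.2 mm, and the absolute heights give 34 mm. The reading could therefore be as low as 4–5 mm. Another 2.8 mm keeps every estimate inside 4–12 mm and centres the two that agree.

Run:
```python
from h import *
M,e=ori(0)
tip=lambda o:w2b(o['tool_pos']+M[:,2]*.073).round(2)
robot.line_to(tcp_for_tip([-75,35,330],M)); robot.line_to(tcp_for_tip([55,35,300],M),vel=.2)
robot.line_to(tcp_for_tip([55,35,236],M),vel=.1); robot.pause(.2)
hit=robot.line_to(tcp_for_tip([55,35,220],M),vel=.008,guard=2)
o=robot.observe(); print('retouch',hit,o['ft_force'].round(1),tip(o),o['time'])
for z in [221.5,220.2]:
    robot.line_to(tcp_for_tip([55,35,z],M),vel=.01); robot.pause(.2)
    o=robot.observe(); print(z,o['ft_force'].round(1),tip(o),o['time'])
robot.line_to(tcp_for_tip([55,35,300],M),vel=.12)
robot.line_to(tcp_for_tip([-75,35,330],M),vel=.2); robot.pause(.2)
cv2.imwrite("pics/scene9.png",robot.grab_frame("scene"))
cv2.imwrite("pics/top9.png",robot.grab_frame("top"))
np.save("w9.npy",robot.get_calibration("wrist"),allow_pickle=True);cv2.imwrite("pics/w9.png",robot.grab_frame("wrist"))
print(robot.observe()['time'],robot.observe()['ft_force'].round(1))
def edge(f,x):
    g=cv2.cvtColor(cv2.imread(f),cv2.COLOR_BGR2GRAY)[:,x].astype(float); i0=180 if '0' in f else 190
    for i in range(i0,i0+20):
        if g[i]<70<=g[i+1]: return i+(70-g[i])/(g[i+1]-g[i])
for f in ("pics/scene0.png","pics/scene8.png","pics/scene9.png"): print(f,[round(edge(f,x),2) for x in range(362,369)])
```

```text
retouch True [ 0.6 -0.7  4.5] [ 55.    35.01 223.12] 30.525
221.5 [-1.6 -0.3  8.7] [ 55.05  34.97 222.2 ] 31.0
220.2 [-3.  -1.   9.1] [ 55.08  35.   221.07] 31.4833
33.4667 [0.3 0.1 0.5]
pics/scene0.png [np.float64(186.89), np.float64(186.92), np.float64(186.86), np.float64(187.38), np.float64(187.39), np.float64(187.46), np.float64(186.91)]
pics/scene8.png [np.float64(196.56), np.float64(196.82), np.float64(197.1), np.float64(197.34), np.float64(197.4), np.float64(197.49), np.float64(196.45)]
pics/scene9.png [np.float64(197.53), np.float64(197.51), np.float64(198.1), np.float64(198.08), np.float64(198.12), np.float64(197.81), np.float64(197.11)]
```

After the extra push the shift is 10.7 px, or about 33 mm (foot ≈ 7). The touch-relative figure is 32.3 mm (foot ≈ 6.3) and the absolute one 36 mm (foot ≈ 10). All are inside 4–12 mm. Last comes a check of the box angle.

Run:
```python
from h import *
im=cv2.imread("pics/w9.png");cv2.imwrite("pics/w9c.png",cv2.resize(im[105:275,220:410],None,fx=3.5,fy=3.5,interpolation=cv2.INTER_CUBIC))
a=cv2.imread("pics/w8.png").astype(int); print('w8-w9 diff',np.abs(a-im)[100:250].mean())
c=np.load("w9.npy",allow_pickle=True).item(); k=lambda u,v:(220+u/3.5,105+v/3.5)
P=lambda u,z:w2b(onz(c,u,z))
for n,u,v,z in (('bottom -x edge',k(255,294),k(428,294),.012),('top -x edge',k(241,325),k(432,325),.062),('top +y edge',k(432,325),k(433,500),.062),('bed -x edge',k(55,45),k(565,42),.012)):
    p,q=P(u,z),P(v,z);print(n,p.round(1),q.round(1),'dir',np.degrees(np.arctan2((q-p)[1],(q-p)[0])).round(1))
```

```text
w8-w9 diff 2.4630798611111113
bottom -x edge [-14.3 -12.   12. ] [-14.3  71.4  12. ] dir 90.0
top -x edge [-15.8 -13.4  62. ] [-15.7  69.5  62. ] dir 90.0
top +y edge [-15.7  69.5  62. ] [69.6 72.1 62. ] dir 1.7
bed -x edge [-130.5  -97.5   12. ] [-131.8  129.6   12. ] dir 90.3
```

View pics/w9c.png

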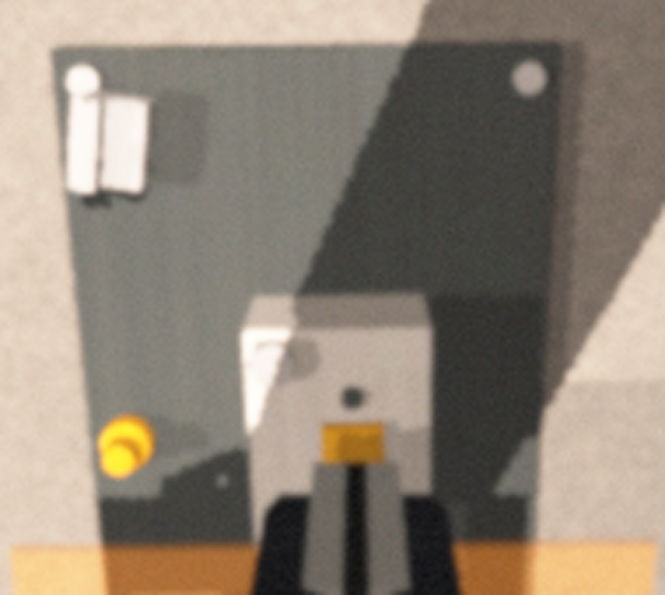

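The crop shows the box square with the bed, its near edges at crop rows 294 and 325 and parallel to the bed edge at row 44. The brass plate is at (352,442), and the jaw and bushing are in place. The arm touches nothing, so I hand the job in.

Run:
```python
from h import *
o=robot.observe(); print(o['time'],o['ft_force'].round(1)); robot.job_done()
```

```text
33.4667 [0.3 0.1 0.5]
the job is handed in; nothing more can be done
```

The clamp box is turned a quarter turn and stands square under the gauge. The gauge is pressed down onto its brass plate and released. I handed the job in at 33.5 s with the arm clear of everything.

- **Box:** I pushed it round the pin with the closed, tilted fingers, taking two small corrections. The last wrist view puts it 0–2° from square (limit 5°), with the brass plate about 2 mm or less from the gauge axis by that angle.
- **Gauge:** I pressed the knob down from above in two stages. The estimates of the foot reading do not agree: about 7 mm from the knob's shift in the scene picture, 6.3 mm from the first-touch travel, and 10 mm from the stated absolute heights. All lie inside the 4–12 mm band.
- **Failed check:** after the first press, two of those same estimates put the reading at only 4–5 mm. That is why I pressed again, about 2 mm deeper.
- **Bystanders:** none looked moved in the pictures I viewed. After the last press I viewed only a crop of the bed.

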